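Hold the enclosure cover over its housing for the gasket check

TASK

Lift the top cover off the pile of three nested enclosure covers, leaving the other two in the pile, and carry it clear over the screw bins and the screwdriver without disturbing them, to the open housing that sits in its fixture. Hold it there level, square and centred over the housing, its cable notch above the grommet and its lower rim about 10 mm above the housing's raised lip, so that I can check the gasket: neither cover nor gripper may touch the housing or its fixture. Finish while still holding it there, steady in the gripper; do not put it down.

Things in the scene. Friction and masses are not known exactly. Their poses are not given: they have to be found in the camera images.
- cover_top: Top cover of the pile: cast aluminium, 110 (x) x 64 (y) x 40 mm, 0.13-0.25 kg, open below (opening 104 x 58), dark rim edge. Sides upright up to 30 mm (shoulder 6 mm wide), above it a step 98 x 52 x 10 mm. Origin: centre of its lower rim plane; x to the notched end, z up. Grip across the 64 mm at mid length, 8 to 28 mm above the rim; lifts straight off, no latch.
- cover_top_notch (a point): Middle of the cable notch (18 mm wide, 9 mm high U cut) at the rim of the top cover's +x end, 55 mm from its origin. A round indicator window (14 mm) in the top marks the same end.
- cover_mid: Second cover of the pile, same shape. The cover above drops over its step and rests on its shoulder, so its origin is 30 mm below that of the top cover (sideways play 3 mm). Must stay.
- cover_low: Lowest cover of the pile, same shape, standing on the bench, origin 30 mm below cover_mid. Must stay. The pile is 100 mm high and stands left or right of the screw bins.
- fixture: Moulded work fixture fixed to the bench, 180 (x) x 120 (y) x 24 mm high, with a pocket that holds the housing. Origin: centre of its underside, x along its length. On the other side of the bins from the pile.
- housing: Open aluminium enclosure housing held fast in the fixture, 110 (x) x 64 (y) mm, circuit board inside. Origin: centre of its underside, 8 mm above the bench; x to the grommet end. Shoulder with black gasket 45 mm above its origin; raised lip (98 x 52 mm outside) ends 53 mm above it, its highest point.
- housing_lip (a point): Centre of the plane of the housing's raised lip, 61 mm above the bench; axes as the housing's (x towards the grommet, z up). The held cover's origin belongs about 10 mm above this point, axes parallel.
- housing_grommet (a point): Where the round rubber cable grommet (14 mm diameter, level, sticking out 21 mm along +x) crosses the housing's +x end face, 45 mm above the housing's origin; its top is 1 mm lower than the lip.
- bin_low: Lower of two stacked plastic screw bins, 160 (x) x 100 (y) x 75 mm, origin at the centre of its underside, loose, 1.3 kg, in the middle of the bench.
- bin_top: Upper screw bin, same size, standing on the lower one; the stack is 150 mm high.
- screwdriver: Electric screwdriver standing upright in its round bench stand (84 mm diameter), 203 mm high in all, loose, 1.4 kg, origin at the centre of its underside, on the robot's side of the bins.
- spare_fixture: Empty fixture of the same shape as the other (180 x 120 x 24 mm), loose, lying beyond the bins; not used.
Not all that is in view belongs to the job. What is shaped like the cover_mid but orange or pink is not meant.

How it is judged:
By the outcome, as a careful person would: the job done as asked, in the order asked, and still so for the second after the job is handed in, while the arm keeps its last pose, push and grip.
It also fails if it takes over 45 s, if anything falls off the work surface, if the arm or the gripper's body presses on something with over 40 N, if the wrist force passes 120 N, or if a joint passes its speed limit or range.

ROBOT

A 6-joint arm with a two-finger parallel gripper is mounted at the origin on the work surface. World frame = base frame: x ahead of the robot, y to its left, z up, the work surface at z = 0. Lengths are in m, angles in degrees, forces in N, time in s.
With the tool pointing down it reaches from about 0.275 to 1 m from the base axis. Payload 8.4 kg.
Tool frame: the origin (TCP) lies midway between the tips of the shut fingers; the grasp point (between the pads) lies 19 mm behind it (robot.tcp_to_grasp is the distance from the TCP to the grasp point, in m); z points along the fingers, y is the line along which they close (so a half turn about z gives the same grasp; the last joint's range is limited). The gripper opens to 85 mm and grips with 20 to 120 N. Pads are 22 mm wide; open, the fingers measure 114 mm over their backs; the gripper's body (76 mm by 85 mm) begins 54 mm behind the grasp point. The pads swing forward as they close: fully open they stand 13 mm farther back than shut.
Start: joints at [75.894, 20.225, 93.587, -0, 66.188, -0.138], TCP at [0.151, 0.607, 0.231] pointing down, gripper open.
Joint ranges: [-150.9, 150.9], [-52.94, 120.26], [3.33, 152.33], [-74.26, 254.26], [0, 154.13], [-172.89, 172.89]. Speed limits (degrees/s): [127.2, 127.2, 159.86, 180, 180, 180].

INTERFACE

Orientations are given as a 3x3 rotation matrix whose columns are the frame's x, y, z axes.
In Python, from cell import robot, vision, workorder gives the robot as it stands.
- The arm moves only by the tool jog_arm, never from a script. Its argument "targets" is one flat list of numbers, 7 for each row, row after row: the shift along the tool's x, y, z in m, then the turn, a rotation vector about the tool's x, y, z in degrees, then the opening, from -1 (shut) to 1 (fully open). A call has 1 to 20 rows; each row is the pose to reach, as a shift and turn from the pose commanded when the call began, along the tool's axes at that moment; what a row does not reach only later rows make up. A row lasts 1/8 s, in which the tool goes at most 62.5 mm and 10.7 degrees, less where a joint would pass 70% of its speed; a pose out of reach is approached as far as the arm can. A call with a gripper value outside its range is refused whole. The fingers move at their own pace and stop on an object; the grip force is fixed at half the most. Time passes only in rows, so rows that repeat a pose let the fingers close. It gives the time, the measured TCP pose, the force, the opening and the grip force at its end, in the units of the state.
- robot.get_state(): the state, without advancing time (a new reading comes with each control period).
- vision.read_camera(name): name is "scene" or "top" or "wrist"; returns the picture (480x640x3 uint8, red, green, blue); there is no depth.
- vision.camera_model(name): a dict with "K" (3x3 intrinsics, pixels), "xyz" and "orientation" of the camera in the world. Camera axes: x right, y down, z forward; pixel columns grow to the right and rows downward; lengths in m; the calibration is good to about 2 mm. A picture is of the moment at which its call begins: read the wrist's pose just before it. camera_model takes no time and is no camera call; for the wrist camera it gives the pose at the moment of the call.
- workorder.hand_in(): hands the job in; it is judged then, once.
The state is a dict: "clock": time; "qpos": joint angles; "dq": joint speeds; "joint_torque": joint torques, N m; "position": TCP position; "tcp_rot": TCP orientation; "contact_force": force on the tool from outside, world axes, zero at the start; "wrist_torque": the same for the moment, N m; "grip_width": opening from 0.0 (shut) to 1.0 (fully open); "grasp_force": force on a finger pad.
Only numpy, scipy, OpenCV 4.12 (cv2) and the standard library are available. Lean on these libraries where they do the work, as an engineer would, in place of code of your own. Each camera call takes 0.05 s, during which the arm holds its last target. There are 200 camera calls.

## Working session

There is one attempt and no reset: what is moved stays moved. The work goes in short steps, Python scripts to look and compute and a tool call to move; the robot and the scene stay as the last step left them, time stands still between calls to the robot, and variables do not carry over. Pictures are saved under pics/ and viewed, at most 10 in all, crops included, and the job is handed in when it is done.

Besides the shell and the picture viewer there is one more tool, called by a JSON object that holds its "fn" and its "kwargs", one argument or row to a line. jog_arm: Moves the arm, as the interface text tells. Its arguments: {"type":"object","properties":{"targets":{"type":"array","items":{"type":"number"}}},"required":["targets"]}

```bash
mkdir -p pics
python3 - <<'E'
from cell import robot, vision
import cv2,numpy as np
for n in ("scene","top"):
    im=vision.read_camera(n); cv2.imwrite(f"pics/{n}0.png",im[:,:,::-1])
    m=vision.camera_model(n); print(n,m)
s=robot.get_state(); print(s['clock'],s['position'],s['tcp_rot'],s['grip_width'],robot.tcp_to_grasp)
E
```

```text
scene {'K': array([[519.49369895,   0.        , 318.87057797],
       [  0.        , 519.49369895, 232.33974201],
       [  0.        ,   0.        ,   1.        ]]), 'xyz': array([1.17514609, 0.69331534, 0.92545375]), 'orientation': array([[-0.72362938,  0.4764066 , -0.49939691],
       [ 0.69013802,  0.50822602, -0.51518523],
       [ 0.00836886, -0.71745597, -0.69655359]])}
top {'K': array([[569.56617132,   0.        , 312.75934453],
       [  0.        , 569.56617132, 238.41046232],
       [  0.        ,   0.        ,   1.        ]]), 'xyz': array([0.41280355, 0.07561618, 1.24524011]), 'orientation': array([[ 0.02173081, -0.99303603,  0.11578954],
       [-0.99961682, -0.02356766, -0.01451815],
       [ 0.01714594, -0.11542968, -0.99316766]])}
0.1 [0.15074414 0.60608656 0.23063252] [[-9.70424621e-01  2.41404098e-01 -3.41017861e-04]
 [ 2.41404336e-01  9.70423841e-01 -1.23074057e-03]
 [ 3.38260467e-05 -1.27666414e-03 -9.99999184e-01]] 1.0016695266499376 0.0187
```

View pics/scene0.png

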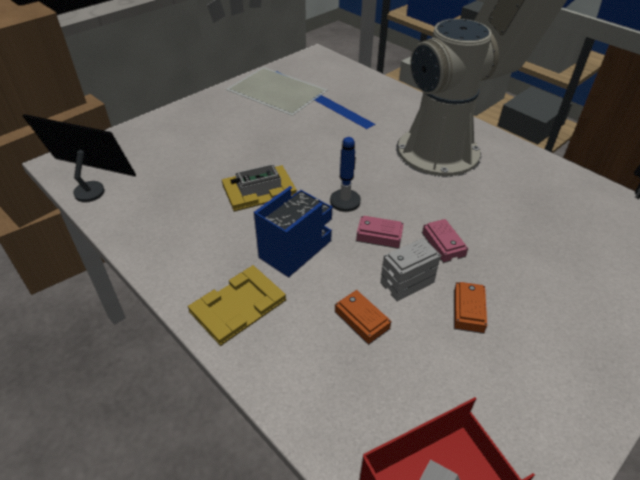

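View pics/top0.png

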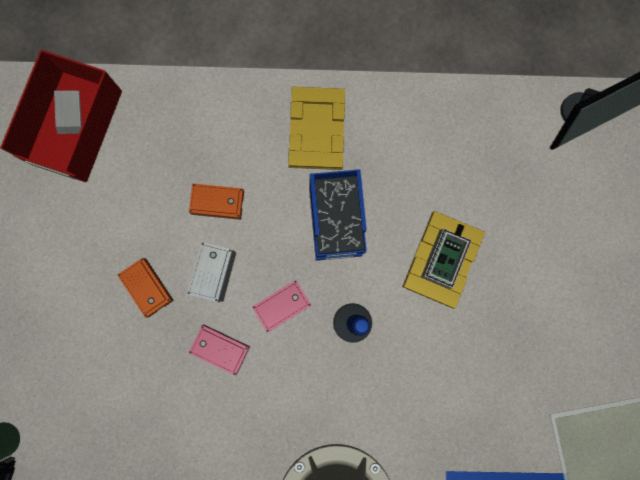

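The silver pile is at top-view (212,272). Things that could be mistaken for it are the orange covers at (217,202) and (145,287), the pink ones at (282,306) and (220,349), and a grey block in the red tray at (67,112). By the description I choose the silver pile at (212,272). The housing is at (447,258), the bins at (339,215), the screwdriver at (353,323) and the spare fixture at (317,128). Next is a close crop.

Run:
```python
import cv2,numpy as np
t=cv2.imread("pics/top0.png"); s=cv2.imread("pics/scene0.png")
f=lambda i,x,y,w,h,k:cv2.resize(i[y:y+h,x:x+w],None,fx=k,fy=k,interpolation=cv2.INTER_CUBIC)
a=f(t,175,230,80,80,5); b=f(t,400,205,80,80,5) ; b=f(t,395,205,100,110,4)
c=np.zeros((440,800,3),np.uint8); c[:400,:400]=a; c[:440,400:]=b
cv2.imwrite("pics/crop1.png",c)
```

```text
(no output)
```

View pics/crop1.png

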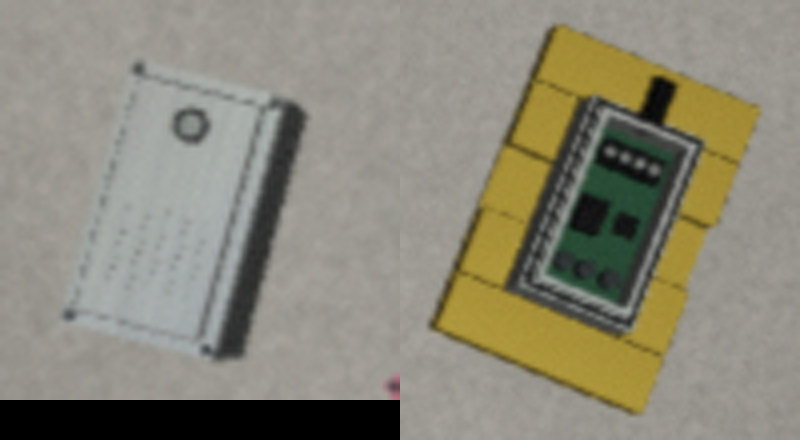

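The crop confirms a silver pile: window end up at crop (190,125), screw dots at the four shoulder corners (138,68), (275,103), (68,315) and (208,350). In the housing crop the grommet is at (660,95), pointing the same general way. Now I'll measure both roughly.

```bash
cat > h.py <<'E'
import numpy as np
from cell import robot, vision
def ray(m,uv,z):
    d=m['orientation']@np.linalg.solve(m['K'],[uv[0],uv[1],1.]); c=m['xyz']
    return c+d*(z-c[2])/d[2]
def proj(m,P):
    p=(np.atleast_2d(P)-m['xyz'])@m['orientation']@m['K'].T
    return p[:,:2]/p[:,2:]
E
python3 - <<'E'
from h import *
m=vision.camera_model("top")
def rep(n,uv,z):
    P=np.array([ray(m,u,z) for u in uv]); c=P.mean(0)
    d=(P[0]+P[1]-P[2]-P[3])[:2]; print(n,c.round(4),"yaw",np.degrees(np.arctan2(d[1],d[0])).round(2),"L",np.linalg.norm(d)/2,"W",np.linalg.norm(P[0]-P[1]),np.linalg.norm(P[2]-P[3]))
f=lambda q,x,y,k,ox:[((a-ox+.5)/k+x-.5,(b+.5)/k+y-.5) for a,b in q]
rep("pile",f([(138,68),(275,103),(68,315),(208,350)],175,230,5,0),.09)
print("window",ray(m,f([(190,125)],175,230,5,0)[0],.1))
rep("hous",f([(594,97),(703,143),(510,289),(628,334)],395,205,4,400),.053)
rep("fix",f([(555,25),(760,105),(432,326),(640,412)],395,205,4,400),.024)
print("grom",ray(m,f([(658,97)],395,205,4,400)[0],.06))
for n,uv,z in [("drv",(360,325),.2),("drvbase",(353,323),.02)]: print(n,ray(m,uv,z))
for uv in [(311,172),(360,170),(318,259),(366,256)]: print("bin",ray(m,uv,.15))
for uv in [(217,202),(282,306),(220,349),(145,287)]: print("dist",ray(m,uv,.04))
w=vision.camera_model("wrist"); s=robot.get_state(); R=np.array(s['tcp_rot'])
print("wrist in tcp",R.T@(w['xyz']-s['position']), (R.T@w['orientation']).round(3), w['K'][0],w['K'][1])
E
```

```text
pile [0.4756 0.2669 0.09  ] yaw -13.09 L 0.10313753259872989 W 0.057603604582854795 0.058175229564882504
window [0.5087594  0.25963646 0.1       ]
hous [ 0.516  -0.2253  0.053 ] yaw -22.64 L 0.11070791841790856 W 0.06226294236441332 0.06583285572631134
fix [ 0.5181 -0.2262  0.024 ] yaw -21.87 L 0.17892434017162284 W 0.1190523630480284 0.11974266491451004
grom [ 0.57854839 -0.24987394  0.06      ]
drv [ 0.37823829 -0.0289921   0.2       ]
drvbase [ 0.37618762 -0.03201301  0.02      ]
bin [0.67159879 0.06591036 0.15      ]
bin [ 0.67809578 -0.03033388  0.15      ]
bin [0.50077105 0.0486326  0.15      ]
bin [ 0.50872479 -0.04400364  0.15      ]
dist [0.6268901  0.26463095 0.04      ]
dist [0.4089454  0.11946978 0.04      ]
dist [0.31745883 0.24568827 0.04      ]
dist [0.44230292 0.40786944 0.04      ]
wrist in tcp [ 0.06542633  0.00197212 -0.14261311] [[ 0.001 -0.965 -0.26 ]
 [ 1.     0.001  0.   ]
 [ 0.    -0.26   0.965]] [402.19217572   0.         318.38097125] [  0.         402.19217572 235.52138043]
```

{"fn": "jog_arm", "kwargs": {
  "targets": [-0.02,-0.0125,0.0,0,0,0,1,-0.06,-0.038,0.0,0,0,0,1,-0.11,-0.07,0.0,0,0,0,1,-0.16,-0.1,0.0,0,0,0,1,-0.21,-0.132,0.005,0,0,0,1,-0.26,-0.164,0.01,0,0,0,1,-0.31,-0.196,0.015,0,0,0,1,-0.35,-0.221,0.02,0,0,0,1,-0.38,-0.24,0.025,0,0,0,1,-0.397,-0.25,0.03,0,0,0,1,-0.397,-0.25,0.03,0,0,0,1,-0.397,-0.25,0.03,0,0,0,1,-0.397,-0.25,0.03,0,0,0,1]
}}

```text
clock: 1.72
position: [0.4752, 0.2689, 0.2014]
tcp_rot: [[-0.971, 0.24, 0.0], [0.24, 0.971, 0.0], [0.0, 0.0, -1.0]]
contact_force: [-0.3, 0.3, -0.2]
grip_width: 0.998
grasp_force: 0.0
```

Run:
```python
from h import *
import cv2,pickle
s=robot.get_state(); m=vision.camera_model("wrist"); im=vision.read_camera("wrist")
cv2.imwrite("pics/w1.png",im[:,:,::-1]); pickle.dump(m,open("w1.pkl","wb")); print(s['clock'],s['position'],s['qpos'],s['contact_force'])
```

```text
1.725 [0.47516479 0.26887581 0.20144083] [ 2.93410589e+01  1.50563640e+01  1.05036244e+02  9.62001110e-03
  5.99004311e+01 -4.67706775e+01] [-0.34375336  0.31827443 -0.16507937]
```

View pics/w1.png

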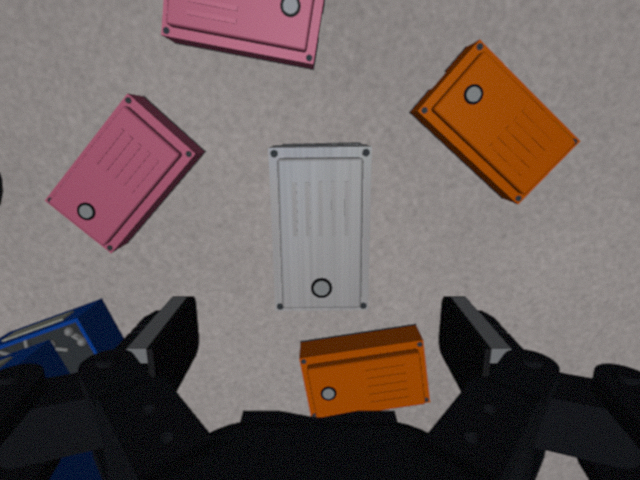

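Wrist view: silver pile in the middle, with shoulder screw dots at (274,154), (366,153), (280,306) and (364,306), and its window at (321,288). The orange and pink covers stand around it.

Run:
```python
from h import *
import pickle
m=pickle.load(open("w1.pkl","rb"))
uv=[(364,306),(280,306),(366,153),(274,154)]
for z in (.09,.092):
    P=np.array([ray(m,u,z) for u in uv]); d=(P[0]+P[1]-P[2]-P[3])[:2]
    print(z,P.mean(0).round(4),"yaw",np.degrees(np.arctan2(d[1],d[0])).round(2),"L",np.linalg.norm(d)/2,"W",np.linalg.norm(P[0]-P[1]),np.linalg.norm(P[2]-P[3]))
print(ray(m,(321,288),.1))
```

```text
0.09 [0.4778 0.2721 0.09  ] yaw -13.0 L 0.10281977242945255 W 0.057683051439945586 0.057055947244897307
0.092 [0.4773 0.2722 0.092 ] yaw -13.0 L 0.10201035343107105 W 0.057228958257117865 0.05660679075894652
[0.5108131  0.26393961 0.1       ]
```

{"fn": "jog_arm", "kwargs": {
  "targets": [0,0,-0.03,0,0,0,1,-0.005,-0.01,-0.08,0,0,0,1,-0.015,-0.045,-0.1,0,0,0,1,-0.032,-0.095,-0.1,0,0,1,1,-0.05,-0.147,-0.1,0,0,2,1,-0.068,-0.2,-0.1,0,0,3,1,-0.086,-0.253,-0.1,0,0,4,1,-0.104,-0.306,-0.1,0,0,5,1,-0.122,-0.358,-0.09,0,0,6,1,-0.139,-0.41,-0.07,0,0,7,1,-0.151,-0.445,-0.04,0,0,8,1,-0.158,-0.465,0.0,0,0,8,1,-0.16,-0.47,0.03,0,0,8,1,-0.16,-0.47,0.04,0,0,8,1,-0.16,-0.47,0.04,0,0,8,1,-0.16,-0.47,0.04,0,0,8,1,-0.16,-0.47,0.04,0,0,8,1]
}}

```text
clock: 3.9
position: [0.5184, -0.2266, 0.1626]
tcp_rot: [[-0.928, 0.374, 0.002], [0.374, 0.928, -0.001], [-0.002, -0.0, -1.0]]
contact_force: [-0.3, -0.4, 0.1]
grip_width: 0.998
grasp_force: 0.0
```

Run:
```python
from h import *
import cv2,pickle
s=robot.get_state(); m=vision.camera_model("wrist"); im=vision.read_camera("wrist")
cv2.imwrite("pics/w2.png",cv2.resize(im[60:360,150:490,::-1],None,fx=2,fy=2,interpolation=cv2.INTER_CUBIC)); pickle.dump(m,open("w2.pkl","wb")); print(s['clock'],s['position'],s['qpos'],s['tcp_rot'])
```

```text
3.9 [ 0.51835195 -0.22658036  0.16258473] [-2.37634498e+01  1.93103165e+01  1.04681750e+02  1.15634725e-03
  5.58874896e+01 -9.18258909e+01] [[-9.27585300e-01  3.73606456e-01  1.93064748e-03]
 [ 3.73605533e-01  9.27587308e-01 -8.31788812e-04]
 [-2.10160577e-03 -5.02544940e-05 -9.99997790e-01]]
```

View pics/w2.png

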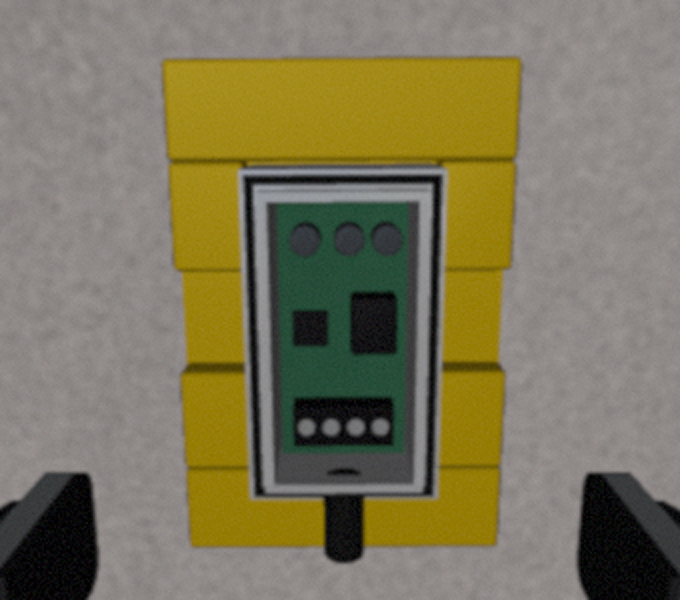

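Housing as seen by the wrist camera, in crop pixels: shoulder corners (240,170), (446,170), (250,498) and (438,497). The lip corners are about (257,186), (430,186), (264,488) and (427,488). The grommet is at (344,525) on the lower, world +x, end. The finger pads are at 97 and 578.

Run:
```python
from h import *
import pickle
m=pickle.load(open("w2.pkl","rb"))
f=lambda q:[((a+.5)/2+149.5,(b+.5)/2+59.5) for a,b in q]
for n,q,z in [("shoulder",[(438,497),(250,498),(446,170),(240,170)],.053),("lip",[(427,488),(264,488),(430,186),(257,186)],.061),("fix",[(497,546),(190,546),(521,58),(164,60)],.024)]:
    P=np.array([ray(m,u,z) for u in f(q)]); d=(P[0]+P[1]-P[2]-P[3])[:2]
    print(n,P.mean(0).round(4),"yaw",np.degrees(np.arctan2(d[1],d[0])).round(2),"L",np.linalg.norm(d)/2,"W",np.linalg.norm(P[0]-P[1]),np.linalg.norm(P[2]-P[3]))
print(ray(m,f([(344,497)])[0],.053))
s=robot.get_state();R=np.array(s['tcp_rot']);print(R.T@(m['xyz']-s['position']))
```

```text
shoulder [ 0.5195 -0.2226  0.053 ] yaw -21.59 L 0.10922809031291926 W 0.06421738942604288 0.06302447890586539
lip [ 0.5182 -0.2219  0.061 ] yaw -21.37 L 0.09769839001386965 W 0.053728815240888676 0.05151091588032735
fix [ 0.5194 -0.2226  0.024 ] yaw -21.65 L 0.17799695599946738 W 0.11898315455288729 0.11763009696464329
[ 0.57009849 -0.24266321  0.053     ]
[ 0.06562556  0.00205788 -0.14279703]
```

{"fn": "jog_arm", "kwargs": {
  "targets": [0,0,-0.03,0,0,0,1,0.003,0.006,-0.085,0,0,0,1,0.015,0.03,-0.125,0,0,0,1,0.036,0.072,-0.14,0,0,-1,1,0.06,0.12,-0.14,0,0,-2,1,0.085,0.17,-0.14,0,0,-3,1,0.11,0.22,-0.14,0,0,-4,1,0.135,0.27,-0.14,0,0,-5,1,0.16,0.32,-0.14,0,0,-6,1,0.185,0.37,-0.12,0,0,-7,1,0.205,0.408,-0.09,0,0,-8,1,0.219,0.435,-0.05,0,0,-8.9,1,0.224,0.445,-0.02,0,0,-8.9,1,0.224,0.445,0.0,0,0,-8.9,1,0.224,0.445,0.0,0,0,-8.9,1,0.224,0.445,0.0,0,0,-8.9,1,0.224,0.445,0.0,0,0,-8.9,1]
}}

```text
clock: 6.08
position: [0.4771, 0.27, 0.1626]
tcp_rot: [[-0.974, 0.226, 0.002], [0.226, 0.974, 0.001], [-0.002, 0.001, -1.0]]
contact_force: [0.3, -0.4, 0.1]
grip_width: 1.002
grasp_force: 0.0
```

{"fn": "jog_arm", "kwargs": {
  "targets": [0,0,0.02,0,0,0,1,0,0,0.05,0,0,0,1,0,0,0.08,0,0,0,1,0,0,0.1,0,0,0,1,0,0,0.1075,0,0,0,1,0,0,0.1075,0,0,0,1,0,0,0.1075,0,0,0,1]
}}

```text
clock: 6.95
position: [0.4771, 0.2702, 0.0548]
tcp_rot: [[-0.974, 0.226, 0.001], [0.226, 0.974, 0.001], [-0.001, 0.001, -1.0]]
contact_force: [-0.2, 0.3, -1.1]
grip_width: 1.0
grasp_force: 0.0
```

Run:
```python
from h import *
import cv2
s=robot.get_state(); print(s['clock'],s['position'],s['contact_force'],s['wrist_torque'])
im=vision.read_camera("scene"); a=cv2.resize(im[190:320,340:480,::-1],None,fx=4,fy=4,interpolation=cv2.INTER_CUBIC)
cv2.imwrite("pics/g1.png",a)
```

```text
6.95 [0.47705358 0.27020518 0.05483418] [-0.24261906  0.29682246 -1.06635544] [ 0.01238554 -0.02822883 -0.01664417]
```

View pics/g1.png

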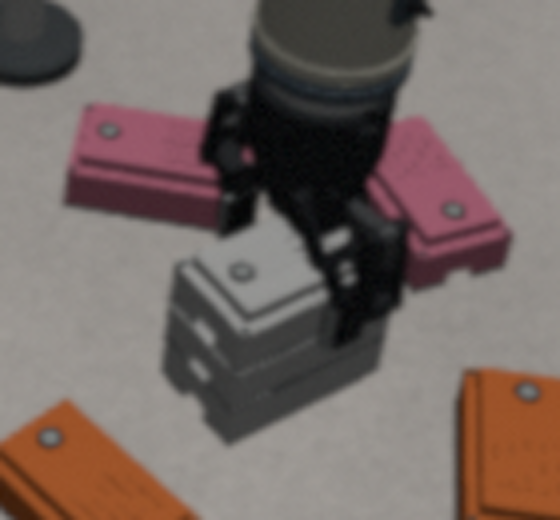

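The gripper straddles the pile, with the fingertip at crop (345,345). I'll check the tip height against the top rim.

Run:
```python
from h import *
m=vision.camera_model("scene"); s=robot.get_state(); R=np.array(s['tcp_rot']);p=np.array(s['position'])
c=lambda P:((proj(m,P)[0]-[340,190])*4).round(0)
for y in (.0425,.05):
  for z in (.055,.06,.065,.07,.075): print(y,z,[c(np.append((p+R@[x,y,0])[:2],z)) for x in (-.011,.011)])
print("rim",c(np.append((p+R@[-.055,.032,0])[:2],.06)),c(np.append((p+R@[0,.032,0])[:2],.06)))
```

```text
0.0425 0.055 [array([312., 363.]), array([343., 347.])]
0.0425 0.06 [array([313., 357.]), array([345., 342.])]
0.0425 0.065 [array([315., 351.]), array([346., 336.])]
0.0425 0.07 [array([316., 345.]), array([347., 330.])]
0.0425 0.075 [array([317., 339.]), array([349., 323.])]
0.05 0.055 [array([321., 372.]), array([352., 356.])]
0.05 0.06 [array([322., 366.]), array([353., 350.])]
0.05 0.065 [array([323., 360.]), array([355., 344.])]
0.05 0.07 [array([325., 354.]), array([356., 338.])]
0.05 0.075 [array([326., 348.]), array([358., 332.])]
rim [237. 375.] [317. 337.]
```

{"fn": "jog_arm", "kwargs": {
  "targets": [0,0,-0.002,0,0,0,1,0,0,-0.002,0,0,0,0.6,0,0,-0.002,0,0,0,0.3,0,0,-0.002,0,0,0,-1,0,0,-0.002,0,0,0,-1,0,0,-0.002,0,0,0,-1,0,0,-0.002,0,0,0,-1,0,0,-0.002,0,0,0,-1,0,0,-0.002,0,0,0,-1,0,0,-0.002,0,0,0,-1]
}}

```text
clock: 8.25
position: [0.4766, 0.27, 0.0565]
tcp_rot: [[-0.974, 0.226, 0.001], [0.226, 0.974, 0.0], [-0.001, 0.0, -1.0]]
contact_force: [-1.9, -1.1, 8.2]
grip_width: 0.739
grasp_force: 64.9
```

{"fn": "jog_arm", "kwargs": {
  "targets": [0,0,-0.003,0,0,0,-1,0,0,-0.008,0,0,0,-1,0,0,-0.015,0,0,0,-1,0,0,-0.025,0,0,0,-1,0,0,-0.04,0,0,0,-1,0,0,-0.06,0,0,0,-1,0,0,-0.09,0,0,0,-1,0,0,-0.13,0,0,0,-1,0,0,-0.17,0,0,0,-1,0,0,-0.21,0,0,0,-1,0,0,-0.23,0,0,0,-1,0,0,-0.24,0,0,0,-1,0,0,-0.24,0,0,0,-1,0,0,-0.24,0,0,0,-1]
}}

```text
clock: 10.0
position: [0.4758, 0.2695, 0.2948]
tcp_rot: [[-0.974, 0.226, -0.001], [0.226, 0.974, -0.001], [0.001, -0.001, -1.0]]
contact_force: [0.3, 0.1, -1.2]
grip_width: 0.738
grasp_force: 65.9
```

Run:
```python
from h import *
import cv2
s=robot.get_state(); print(s['clock'],s['position'],s['tcp_rot'],s['contact_force'],s['wrist_torque'])
im=vision.read_camera("scene"); a=cv2.resize(im[110:310,330:480,::-1],None,fx=3,fy=3,interpolation=cv2.INTER_CUBIC)
im=vision.read_camera("wrist"); b=cv2.resize(im[:,170:470,::-1],None,fx=1.15,fy=1.15,interpolation=cv2.INTER_CUBIC)
c=np.zeros((600,800,3),np.uint8); c[:,:450]=a; c[:b.shape[0],450:450+b.shape[1]]=b[:,:350]
cv2.imwrite("pics/l1.png",c)
```

```text
10.0 [0.47579512 0.26954567 0.29478933] [[-9.74102517e-01  2.26102065e-01 -1.46336359e-03]
 [ 2.26103373e-01  9.74102986e-01 -7.98069775e-04]
 [ 1.24502162e-03 -1.10827322e-03 -9.99998611e-01]] [ 0.33133506  0.08284314 -1.15228158] [ 0.0457905  -0.03420023  0.01733003]
```

View pics/l1.png

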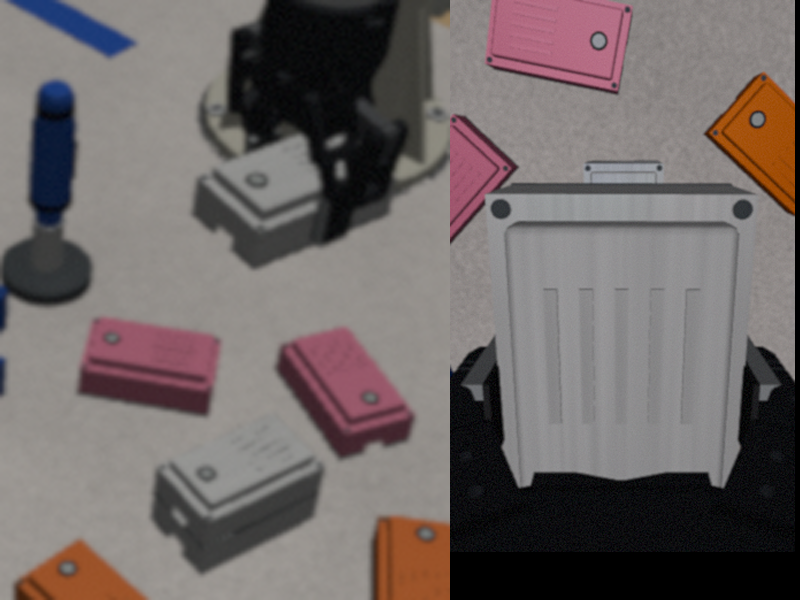

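One cover is in the hand, level, with its window end forward, and two remain in the pile. The rear screws in the wrist view, at crop (500,209) and (743,209), confirm it is centred and square in the gripper. Next: carry it over the bins to above the housing.

{"fn": "jog_arm", "kwargs": {
  "targets": [-0.004,-0.013,0,0,0,0,-1,-0.013,-0.04,0,0,0,0.5,-1,-0.025,-0.078,0,0,0,1.2,-1,-0.039,-0.12,0,0,0,2,-1,-0.053,-0.163,0,0,0,2.8,-1,-0.067,-0.206,0,0,0,3.6,-1,-0.081,-0.249,0,0,0,4.4,-1,-0.095,-0.292,0,0,0,5.2,-1,-0.109,-0.335,0.0,0,0,6,-1,-0.123,-0.378,0.01,0,0,6.8,-1,-0.136,-0.418,0.03,0,0,7.6,-1,-0.146,-0.448,0.06,0,0,8.2,-1,-0.151,-0.465,0.1,0,0,8.5,-1,-0.153,-0.4705,0.14,0,0,8.5,-1,-0.153,-0.4705,0.165,0,0,8.5,-1,-0.153,-0.4705,0.175,0,0,8.5,-1,-0.153,-0.4705,0.175,0,0,8.5,-1,-0.153,-0.4705,0.175,0,0,8.5,-1,-0.153,-0.4705,0.175,0,0,8.5,-1]
}}

```text
clock: 12.48
position: [0.5196, -0.2233, 0.1219]
tcp_rot: [[-0.93, 0.367, 0.002], [0.367, 0.93, -0.001], [-0.002, -0.0, -1.0]]
contact_force: [0.1, 0.3, -0.9]
grip_width: 0.737
grasp_force: 66.0
```

Run:
```python
from h import *
s=robot.get_state(); R=np.array(s['tcp_rot']); print(s['clock'],s['position'],np.degrees(np.arctan2(R[1,0],R[0,0]))-180,R[:,2],s['contact_force'],s['grip_width'])
print(R.T@(np.array([.5182,-.2235,.0675])-s['position']))
```

```text
12.475 [ 0.51962807 -0.22330597  0.12192382] -21.554867434601704 [ 1.73147112e-03 -8.01020539e-04 -9.99998180e-01] [ 0.09404269  0.34818833 -0.93188276] 0.7372294116623875
[ 0.00136058 -0.0006992   0.0544214 ]
```

{"fn": "jog_arm", "kwargs": {
  "targets": [0.0005,-0.0003,0.01,0,0,0,-1,0.001,-0.0007,0.023,0,0,0,-1,0.0014,-0.0007,0.035,0,0,0,-1,0.0014,-0.0007,0.044,0,0,0,-1,0.0014,-0.0007,0.05,0,0,0,-1,0.0014,-0.0007,0.053,0,0,0,-1,0.0014,-0.0007,0.0545,0,0,0,-1,0.0014,-0.0007,0.0545,0,0,0,-1,0.0014,-0.0007,0.0545,0,0,0,-1,0.0014,-0.0007,0.0545,0,0,0,-1]
}}

```text
clock: 13.72
position: [0.5176, -0.2232, 0.0665]
tcp_rot: [[-0.93, 0.368, 0.0], [0.368, 0.93, -0.0], [-0.0, -0.0, -1.0]]
contact_force: [0.4, 0.8, -1.2]
grip_width: 0.739
grasp_force: 66.0
```

Run:
```python
from h import *
import cv2
s=robot.get_state(); R=np.array(s['tcp_rot']); print(s['clock'],s['position'],np.degrees(np.arctan2(R[1,0],R[0,0]))-180,s['contact_force'])
S=vision.read_camera("scene")[...,::-1];T=vision.read_camera("top")[...,::-1];W=vision.read_camera("wrist")[...,::-1]
for n,i in zip("STW",(S,T,W)): cv2.imwrite(f"pics/f{n}.png",i)
r=lambda i,k:cv2.resize(i,None,fx=k,fy=k,interpolation=cv2.INTER_CUBIC)
a=r(S[145:220,205:305],5); b=r(T[200:320,395:495],3)
c=np.zeros((600,800,3),np.uint8); c[:375,:500]=a; c[:360,500:]=b; d=r(W[:,:],.5); c[360:,500:]=d[:,10:310]
c[375:,:500]=r(S[200:245,170:270],5) 
cv2.imwrite("pics/f1.png",c)
# predicted corners of lip and cover rim in scene crop
m=vision.camera_model("scene")
```

```text
13.725 [ 0.51755929 -0.22324109  0.06649728] -21.56629750493795 [ 0.38198942  0.78473278 -1.22787048]
```

View pics/f1.png

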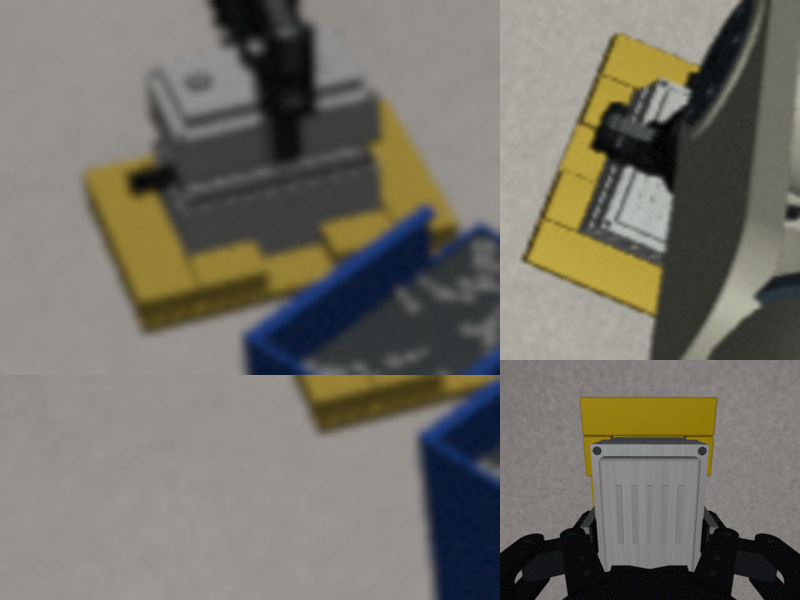

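{"fn": "jog_arm", "kwargs": {
  "targets": [0,0,-0.001,0,0,0,-1,0,0,-0.001,0,0,0,-1,0,0,-0.001,0,0,0,-1]
}}

```text
clock: 14.25
position: [0.5175, -0.2232, 0.0673]
tcp_rot: [[-0.93, 0.368, 0.0], [0.368, 0.93, -0.0], [-0.0, -0.0, -1.0]]
contact_force: [0.4, -0.9, -2.0]
grip_width: 0.739
grasp_force: 66.0
```

Run:
```python
from h import *
import cv2,pickle
s=robot.get_state(); p=np.array(s['position']);R=np.array(s['tcp_rot']); print(s['clock'],p,np.degrees(np.arctan2(R[1,0],R[0,0]))-180)
S=vision.read_camera("scene")[...,::-1];mw=vision.camera_model("wrist");W=vision.read_camera("wrist")[...,::-1]
pickle.dump(mw,open("w3.pkl","wb"));cv2.imwrite("pics/W3.png",W)
r=lambda i,k:cv2.resize(i,None,fx=k,fy=k,interpolation=cv2.INTER_CUBIC)
a=r(S[140:200,220:300],10)[:600,:800]
m=vision.camera_model("scene")
def box(c,yaw,z0,z1,L,Wd,col):
    t=np.radians(yaw);A=np.array([[np.cos(t),-np.sin(t)],[np.sin(t),np.cos(t)]])
    q=[(L/2,Wd/2),(-L/2,Wd/2),(L/2,-Wd/2)]
    P=[[*(A@u+c),z] for z in (z0,z1) for u in q]
    uv=(proj(m,P)-[220,140]+.5)*10
    for i,j in ((0,1),(0,2),(3,4),(3,5),(0,3),(1,4)): cv2.line(a,*[tuple(int(x) for x in uv[k]) for k in (i,j)],col,1)
x=np.array([np.cos(np.radians(-21.6)),np.sin(np.radians(-21.6))])
box(p[:2]+.0005*x,-21.6,p[2]+.0035,p[2]+.0335,.11,.064,(0,0,255))
box(np.array([.5187,-.2237]),-21.6,.028,.053,.11,.064,(0,255,0))
b=r(W[60:200,160:480],2.5)
a=a[:,:]; cv2.imwrite("pics/f2.png",a); cv2.imwrite("pics/f3.png",b)
```

```text
14.25 [ 0.51745276 -0.22321867  0.06730799] -21.567282046971712
```

View pics/f2.png

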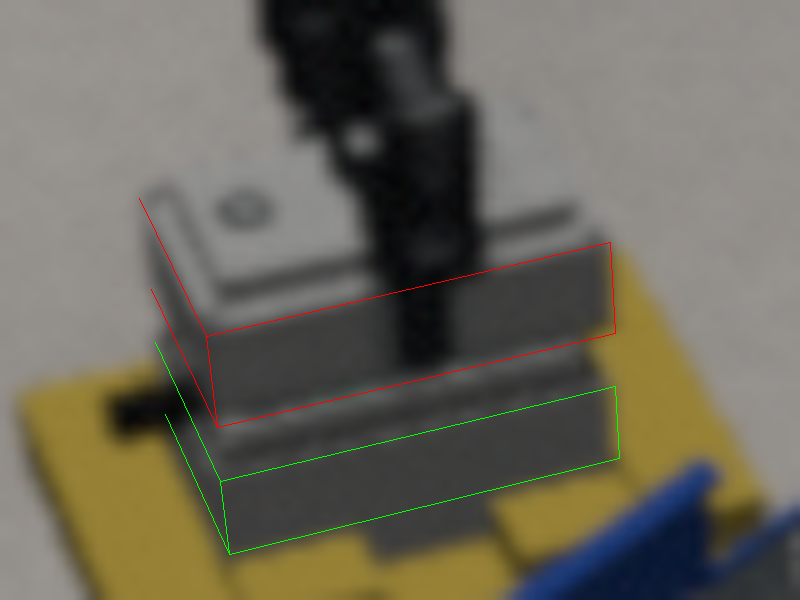

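View pics/f3.png

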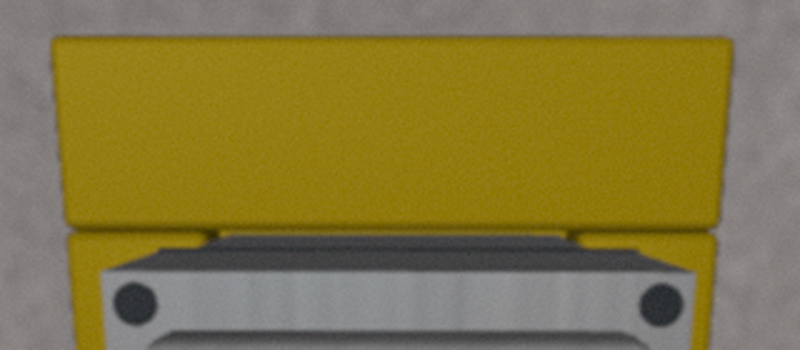

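The scene crop shows the cover parallel over the housing, notch end above the grommet at (145,410), with a clear gap. It sits roughly 1 mm towards the −x end. The wrist crop shows the fixture's midline at 393 and the cover's at 398, so about 0.5 mm lateral. I'll make a final small trim.

{"fn": "jog_arm", "kwargs": {
  "targets": [-0.0005,-0.0002,0,0,0,0,-1,-0.001,-0.0004,0,0,0,0,-1,-0.001,-0.0004,0,0,0,0,-1,-0.001,-0.0004,0,0,0,0,-1,-0.001,-0.0004,0,0,0,0,-1,-0.001,-0.0004,0,0,0,0,-1]
}}

```text
clock: 15.1
position: [0.5182, -0.2239, 0.0673]
tcp_rot: [[-0.93, 0.368, -0.0], [0.368, 0.93, 0.0], [0.0, -0.0, -1.0]]
contact_force: [-0.7, 0.4, -1.2]
grip_width: 0.746
grasp_force: 66.0
```

Run:
```python
from cell import robot, workorder
s=robot.get_state(); print(s['clock'],s['position'],s['tcp_rot'],s['contact_force'],s['dq'],s['grasp_force'])
print(workorder.hand_in())
```

```text
15.1 [ 0.51817343 -0.22392853  0.06729404] [[-9.29965967e-01  3.67645617e-01 -2.84204628e-05]
 [ 3.67645617e-01  9.29965967e-01  8.68887534e-06]
 [ 2.96244901e-05 -2.36830022e-06 -1.00000000e+00]] [-0.65989792  0.39089666 -1.21336437] [0.02591292 0.02715182 0.08604679 0.15331717 0.06569669 0.00476892] 66.01747065782547
the job is handed in; nothing more can be done
None
```

The job is handed in at 15.1 s: the top cover is held level and steady over the housing, centred to about 1 mm by my camera measurements, rim about 10 mm above the lip and notch over the grommet, with the other two covers still in the pile.

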